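# Clear a forgotten paddle off the potter's wheel with its drive isolated

### The job

Someone left a wooden paddle on the potter's wheel. First pull the black knob on the tilted control box out to its detent so that the drive is off, and leave it out while you pick the paddle off the wheel and lay it flat in the wooden tray (do not drop it); then push the knob fully back in. Leave the bowl and the jar where they stand.

Things in the scene. Friction and masses are not known exactly. Their poses are not given: they have to be found in the camera images.
- wheel: table-top potter's wheel, fixed: grey base 300 x 280 mm, 85 mm high, round grey splash pan of radius 148 mm (rim at height 108 mm), aluminium wheel head of radius 115 mm in the middle, its flat top at height 125 mm; the head turns stiffly. Origin: centre of the underside, z up, on the head's axis
- control_box: fixed control box, left or right of the wheel: grey enclosure 170 x 130 x 50 mm on a dark foot 190 x 130 mm. Its top face is tilted 30 degrees from level and looks up and towards the box's own -x, the robot's side. The black knob stands square out of the middle of that face. Origin: centre of the foot's underside; the knob axis meets the face at (-10, 0, 100) mm; z up
- hoop_mid (a point): middle of the bar of a steel guard hoop (10 mm rod, 114 mm wide along the box's y), fixed square on the tilted face: 65 mm up the slope from the knob's axis, 97 mm off the face. It hangs over the knob and blocks a gripper that comes straight down: come tilted, along the knob's axis
- knob_grip (a point): point on the knob's axis at the height to grip; moves with the knob. z is the pull direction, out of the face, 30 degrees from vertical; y is level across the box. Knob: cylinder 42 mm in diameter from 19 mm below this point to its flat end 15 mm above it (end 50 mm off the face when in), on a thin stem. Over 60 mm free to each side along y
- knob (a joint): travel of the knob in m: 0 = fully in (drive on), 0.024 = out in its detent, the end of its travel (drive off). Snap action: it resists with up to about 9 N, goes over a hump at 0.012, then snaps to the nearer end and stays there when let go. It starts fully in
- paddle: loose light-wood potter's paddle, 200 mm long, 14 mm thick, 90 g, lying flat on the wheel head: blade 100 mm long and 40 mm wide (own x from -14.5 to +85.5 mm), handle 100 mm long and 22 mm wide (x from -114.5 to -14.5 mm). Origin: on its underside below the centre of mass, x along its length towards the blade, z up
- tray: open wooden tool tray, fixed, on the other side of the wheel from the control box: outside 256 x 166 x 28 mm, walls 8 mm. Origin: centre of its underside, x along its length
- tray_in (a point): centre of the tray's inner floor (240 x 150 mm, walls 20 mm high inside), axes as the tray's
- bowl: bystander: small terracotta bowl, rim radius 52 mm, 55 mm high, origin at the centre of its underside
- jar: bystander: white closed jar, radius 36 mm, 110 mm high, origin at the centre of its underside
Things that resemble listed ones, but are neither listed nor needed, are in the scene too. Several things have the shape of the control_box; the one meant has the colours described above.

How it is judged:
By the outcome, as a careful person would: the job done as asked, in the order asked, and still so for the second after the job is handed in, with the robot touching nothing.
It also fails if it takes over 72 s, if anything falls off the work surface, if the arm or the gripper's body presses on something with over 40 N, if the wrist force passes 120 N, or if a joint passes its speed limit or range.

### The arm

A 6-joint arm with a two-finger parallel gripper is mounted at the origin on the work surface. World frame = base frame: x ahead of the robot, y to its left, z up, the work surface at z = 0. Lengths are in mm, angles in rad, forces in N, time in s.
With the tool pointing down it reaches from about 275 to 1000 mm from the base axis. Payload 8.4 kg.
Tool frame: the origin (TCP) lies midway between the tips of the shut fingers; the grasp point (between the pads) lies r.grip_point_offset behind it (r.grip_point_offset is the distance from the TCP to the grasp point, in mm); z points along the fingers, y is the direction in which the jaws open and shut (so a half turn about z gives the same grasp; the last joint's range is limited). The gripper opens to 85 mm and grips with 20 to 120 N. Pads are 22 mm wide; open, the fingers measure 114 mm over their backs; the gripper's body (76 mm by 85 mm) begins 54 mm behind the grasp point. The pads swing forward as they close: fully open they stand 13 mm farther back than shut.
Start: joints at [-1.23, 0.353, 1.633, -0, 1.155, -0.002], TCP at [210.077, -588.639, 231.281] pointing down, gripper open.
Joint ranges: [-2.63, 2.63], [-0.92, 2.1], [0.06, 2.66], [-1.3, 4.44], [0, 2.69], [-3.02, 3.02]. Speed limits (rad/s): [2.22, 2.22, 2.79, 3.14, 3.14, 3.14].

### API

Orientations are given as [roll, pitch, yaw] about the fixed x, y, z axes, in that order (R = Rz(yaw) Ry(pitch) Rx(roll)).
In Python, from rig import r gives the robot as it stands.
- The arm moves only by the tool move_arm, never from a script. Its argument "targets" is one flat list of numbers, 5 for each row, row after row: the gripper's target within -1 to 1 (fully open at 1, half-way at 0, shut at -1), then the shift along the tool's x, y, z in cm, then the turn about the tool's z in degrees. In form: [gripper, tx, ty, tz, turn, gripper, tx, ty, tz, turn, ...]. A call has 1 to 10 rows; each row is the pose to reach, as a shift and turn from the pose commanded when the call began, along the tool's axes at that moment; what a row does not reach only later rows make up. A row lasts 1/10 s, in which the tool goes at most 50 mm and 8.59 degrees, less where a joint would pass 70% of its speed; a pose out of reach is approached as far as the arm can. A call with a gripper value outside its range is refused whole. The fingers move at their own pace and stop on an object; "squeeze" is the grip in N (left out, the last holds). Time passes only in rows, so rows that repeat a pose let the fingers close. It gives the time, the measured TCP pose, the force and the opening at its end, in the units of the state.
- r.sense(): the state, without advancing time (a new reading comes with each control period).
- r.grab_frame(name): name is "scene" or "top" or "wrist"; returns a dict with "img" (480x640x3 uint8, blue, green, red), "K" (3x3 intrinsics, pixels), "world_to_cam" (4x4, takes a point from world to camera coordinates). Camera axes: x right, y down, z forward; pixel columns grow to the right and rows downward; lengths in mm; the calibration is good to about 2 mm. A picture is of the moment at which its call begins. There is no depth.
- r.sign_off(): hands the job in, once; it reports no verdict.
Trained networks look in a picture, given as the dict that the camera call returned (one of the last four; its "shot" number tells which), for a name from the list of things; names that differ only in an ending like _2 or _b are one class to them, and where a whole thing is asked for, a point or a joint stands for the part that bears it (a point fixed in the world has none). Each returns a list of dicts, best first, with "conf" (0 to 1); they miss things now and then, are a little off and sometimes report something else, mostly with a low value. They report only what shows in the picture. A call takes as long as a camera call. They do not tell look-alikes from the thing itself.
- r.outline_of(picture, thing): "region" (480x640 bool, what is visible of it).
- r.mark_of(picture, thing): "position" ([x, y, z] in mm, in world coordinates, good to about 4 mm: a listed point, or the origin of a listed thing).
The state is a dict: "clock": time; "qpos": joint angles; "qvel": joint speeds; "joint_efforts": joint torques, N m; "eef_pos": TCP position; "tcp_rot": TCP orientation; "contact_force": force on the tool from outside, world axes, zero at the start; "wrist_torque": the same for the moment, N m; "opening": opening from 0.0 (shut) to 1.0 (fully open).
Only numpy, scipy, OpenCV 4.12 (cv2) and the standard library are available. Lean on these libraries where they do the work, as an engineer would, in place of code of your own. Each camera call takes 0.05 s, during which the arm holds its last target.

## Working session

There is one attempt and no reset: what is moved stays moved. The work goes in short steps, Python scripts to look and compute and a tool call to move; the robot and the scene stay as the last step left them, time stands still between calls to the robot, and variables do not carry over. Pictures are saved under pics/ and viewed, and the job is handed in when it is done.

Besides the shell and the picture viewer there is one more tool, called after ">>>" as a command line: name --argument value ..., lists and objects as JSON in quotes. move_arm: Moves the arm, as the interface text tells. Its arguments: {"type":"object","properties":{"targets":{"type":"array","items":{"type":"number"}},"squeeze":{"type":"number"}},"required":["targets"]}

```bash
ls; mkdir -p pics; python3 - <<'E'
from rig import r
import cv2
print(r.sense(), r.grip_point_offset)
for n in ["scene","top"]:
    f=r.grab_frame(n); cv2.imwrite(f"pics/a_{n}.png",f["img"])
    for t in ["wheel","control_box","hoop_mid","knob_grip","paddle","tray","tray_in","bowl","jar"]:
        print(n,t,[(round(d["conf"],2),[round(float(v)) for v in d["position"]]) for d in r.mark_of(f,t)][:4])
E
```

```text
pics
{'clock': 0.0, 'qpos': array([-1.23041651e+00,  3.53631285e-01,  1.63417680e+00, -6.38621951e-06,
        1.15520636e+00, -2.44835407e-03]), 'qvel': array([ 9.49221277e-04, -8.01672852e-04,  7.64567343e-05,  1.38355697e-04,
        2.40445258e-04, -3.61910184e-04]), 'joint_efforts': array([-1.81647782e-03, -6.05249548e+01, -3.42062938e+01, -1.28890847e-04,
        9.38151759e-03,  9.11504139e-05]), 'eef_pos': array([ 209.89682743, -588.16676028,  230.55396438]), 'tcp_rot': array([-3.14017085e+00,  2.35787748e-06,  3.42830754e-01]), 'contact_force': array([-0.9966569 ,  0.60238731, -0.23579537]), 'wrist_torque': array([ 0.05338883, -0.04581593, -0.0239901 ]), 'opening': 0.9977877042004878} 18.700000000000003
scene wheel [(0.58, [595, 26, 0])]
scene control_box [(0.82, [550, -337, 2]), (0.68, [799, -300, -1]), (0.58, [270, -324, -3])]
scene hoop_mid [(0.92, [793, -306, 221]), (0.9, [549, -333, 215]), (0.58, [270, -325, 223])]
scene knob_grip [(0.77, [244, -320, 130]), (0.59, [775, -312, 128]), (0.45, [525, -337, 131])]
scene paddle [(0.96, [580, 38, 123])]
scene tray [(0.68, [526, 333, 4]), (0.32, [549, -335, 216])]
scene tray_in [(0.57, [526, 334, 8])]
scene bowl [(0.74, [548, 516, 0])]
scene jar [(0.97, [616, -524, -3])]
top wheel [(0.57, [593, 25, -2])]
top control_box [(0.94, [547, -334, 1]), (0.79, [798, -299, 2]), (0.64, [270, -326, 2])]
top hoop_mid [(0.88, [801, -302, 220]), (0.87, [547, -335, 213]), (0.85, [270, -327, 214])]
top knob_grip [(0.75, [774, -312, 129]), (0.51, [245, -320, 129])]
top paddle [(0.89, [577, 46, 118])]
top tray [(0.74, [523, 334, 0])]
top tray_in [(0.97, [524, 334, 12])]
top bowl [(0.84, [552, 514, 1])]
top jar [(0.65, [614, -527, 0])]
```

View pics/a_scene.png

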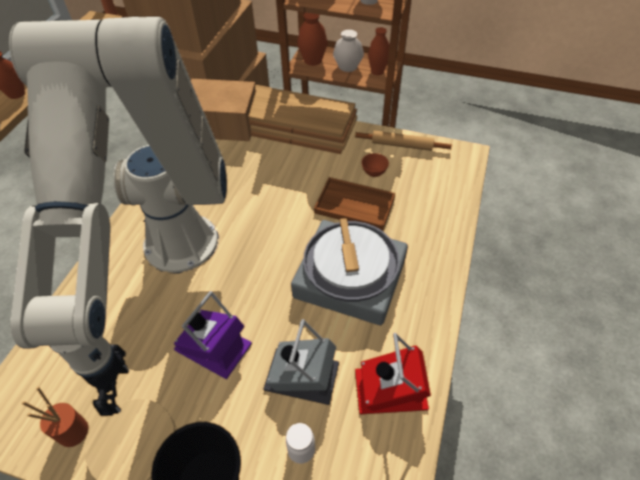

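View pics/a_top.png

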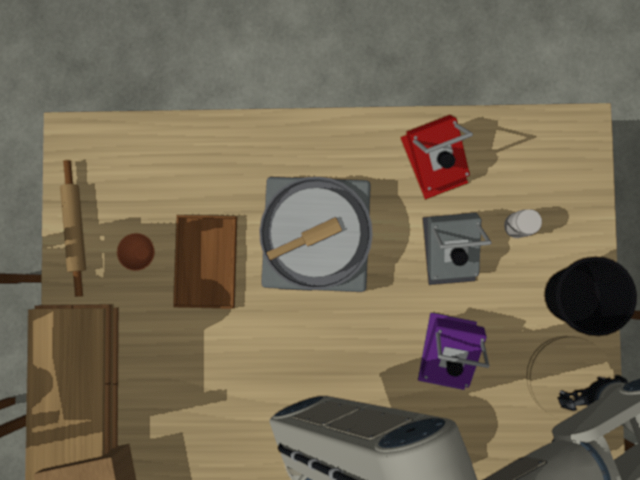

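```bash
cat > h.py <<'E'
import numpy as np, cv2
from scipy.spatial.transform import Rotation as Rn
def proj(f,P):
    P=np.atleast_2d(np.asarray(P,float)); T=np.asarray(f["world_to_cam"]); K=np.asarray(f["K"])
    c=P@T[:3,:3].T+T[:3,3]; q=c@K.T; return q[:,:2]/q[:,2:]
def unproj(f,uv,z):
    T=np.asarray(f["world_to_cam"]); K=np.asarray(f["K"]); R=T[:3,:3]; o=-R.T@T[:3,3]
    uv=np.atleast_2d(uv); d=np.c_[uv,np.ones(len(uv))]@np.linalg.inv(K).T@R
    return o+d*((z-o[2])/d[:,2])[:,None]
def crop(f,c,half,s,lines=[]):
    img=f["img"].copy(); u,v=[int(x) for x in c]
    x0,y0=max(u-half,0),max(v-half,0)
    im=cv2.resize(img[y0:v+half,x0:u+half],None,fx=s,fy=s,interpolation=cv2.INTER_CUBIC)
    for P,col in lines:
        q=(proj(f,P)-[x0,y0]+0.5)*s
        cv2.polylines(im,[np.int32(q)],False,col,1,cv2.LINE_AA)
    return im
def box_lines(x,y,yaw,knob=0):
    R=Rn.from_euler('z',yaw).as_matrix(); o=np.array([x,y,0])
    w=lambda p: np.asarray(p,float)@R.T+o
    foot=[[-95,-65,0],[95,-65,0],[95,65,0],[-95,65,0],[-95,-65,0]]
    u=np.array([.866,0,.5]);n=np.array([-.5,0,.866]);j=np.array([0,1,0]);c=np.array([-10,0,100.])
    face=[c+a*85*u+b*65*j for a,b in [(-1,-1),(1,-1),(1,1),(-1,1),(-1,-1)]]
    h=c+65*u
    hoop=[h-52*j,h-52*j+97*n,h+52*j+97*n,h+52*j]
    t=np.linspace(0,2*np.pi,30)
    top=[c+n*(50+knob)+21*(np.cos(a)*u+np.sin(a)*j) for a in t]
    return [(w(foot),(0,255,255)),(w(face),(0,255,0)),(w(hoop),(255,0,255)),(w(top),(255,255,0))]
E
python3 - <<'E'
from rig import r
from h import *
F={n:r.grab_frame(n) for n in ["scene","top"]}
for n,f in F.items():
    reg=r.outline_of(f,"control_box")
    for d in reg: 
        ys,xs=np.nonzero(d["region"]); print(n,'box',round(d["conf"],2),xs.mean(),ys.mean(),len(xs))
for n,f in F.items():
  for t,z in [("paddle",139),("tray",28)]:
    d=r.outline_of(f,t)[0]; ys,xs=np.nonzero(d["region"])
    P=unproj(f,np.c_[xs,ys],z)[:,:2]
    rect=cv2.minAreaRect(P.astype(np.float32)); print(n,t,len(xs),rect)
    c=P.mean(0);w,V=np.linalg.eigh(np.cov((P-c).T)); s=(P-c)@V[:,1]
    print('  mean',c,'axis',V[:,1],'skew',(s**3).mean()/s.std()**3,s.min(),s.max())
ims=[]
for n in F:
    f=F[n]; c=proj(f,[549,-336,80])[0]
    a=crop(f,c,50,4); b=crop(f,c,50,4,box_lines(549,-336,0))
    ims.append(np.hstack([a,b])[:300])
    cv2.imwrite(f"pics/b_{n}.png",np.hstack([a,b]))
E
```

```text
scene box 0.76 304.1134698003538 368.0401819560273 3957
scene box 0.69 213.3526912181303 338.99603399433425 3530
scene box 0.58 393.731274487209 381.03387877391106 4339
top box 0.86 437.39549130115165 154.74614065180103 4081
top box 0.73 451.8250539956803 351.25101991840654 4167
scene paddle 613 ((570.9443359375, 45.97999572753906), (44.27429962158203, 206.55885314941406), 26.428897857666016)
  mean [580.52971441  30.43480899] axis [-0.41734355  0.90874879] skew 0.4543138945778764 -85.06450060763814 121.36701406730437
scene tray 2711 ((525.763427734375, 319.3609924316406), (186.89468383789062, 260.20379638671875), 87.3910903930664)
  mean [525.46207013 319.9356825 ] axis [-0.99999268  0.00382524] skew -0.015335303508930948 -129.9685987536916 130.682051099948
top paddle 961 ((570.4322509765625, 59.2753791809082), (40.502262115478516, 199.1151580810547), 24.509166717529297)
  mean [576.76993597  46.08615263] axis [-0.40708566  0.91338999] skew 0.36445406268462094 -85.05300825891148 114.22897682465265
top tray 5664 ((523.7560424804688, 334.2684326171875), (171.14242553710938, 255.136962890625), 88.03267669677734)
  mean [523.64913743 334.75089028] axis [-0.99925918  0.038485  ] skew -0.010010937524004742 -127.95030556113616 127.72162434382193
```

View pics/b_scene.png

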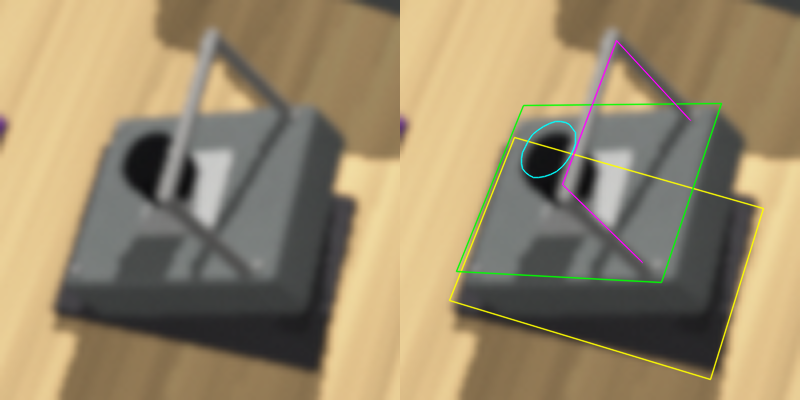

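View pics/b_top.png

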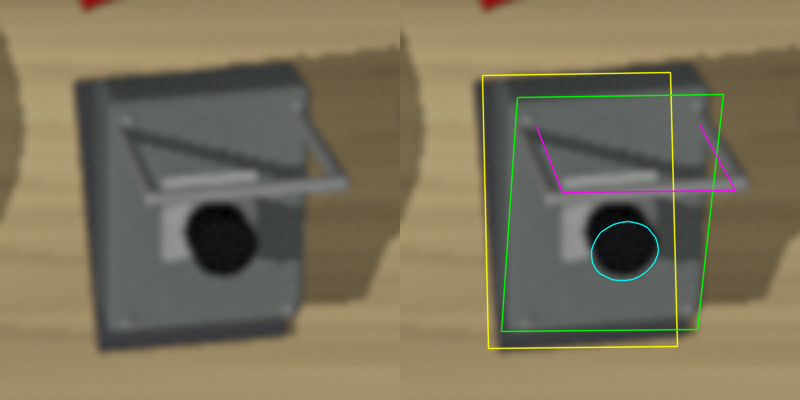

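```bash
python3 - <<'E'
from rig import r
from h import *
from scipy.optimize import least_squares
F={n:r.grab_frame(n) for n in ["scene","top"]}
obs={"top":dict(hl=(150,198),hr=(343,184),f1=(100,350),f2=(292,333),f3=(77,83),k=(222,239)),
"scene":dict(hl=(212,36),hr=(165,198),f2=(57,310),f4=(320,370))}
u=np.array([.866,0,.5]);n=np.array([-.5,0,.866]);j=np.array([0,1,0]);c=np.array([-10,0,100.]);h=c+65*u+97*n
M=dict(hl=h+54*j,hr=h-54*j,f1=np.array([-95,65,0]),f2=np.array([-95,-65,0]),f3=np.array([95,65,0]),f4=np.array([95,-65,0]),k=c+50*n)
def res(p,pr=False):
    R=Rn.from_euler('z',p[2]).as_matrix();out=[]
    for nm,o in obs.items():
        f=F[nm];cc=proj(f,[549,-336,80])[0]; x0=int(cc[0])-50;y0=int(cc[1])-50
        for k,v in o.items():
            e=proj(f,M[k]@R.T+[p[0],p[1],0])[0]-(np.array(v)/4-.5+[x0,y0]); out+=list(e)
            if pr: print(nm,k,e.round(1))
    return np.array(out)
s=least_squares(res,[549,-336,.08],x_scale=[10,10,.1],loss='soft_l1');res(s.x,True);print(s.x,np.degrees(s.x[2]))
ims=[]
for nm in F:
    f=F[nm]; c=proj(f,[549,-336,80])[0]
    ims.append(crop(f,c,50,4,box_lines(*s.x)))
cv2.imwrite("pics/c.png",np.hstack(ims))
E
```

```text
top hl [ 2.6 -0.2]
top hr [-0.8 -0.5]
top f1 [-0.1  0.8]
top f2 [-1.   1.1]
top f3 [-0.8 -0.7]
top k [1.9 2.6]
scene hl [0.4 0.4]
scene hr [ 1.  -1.8]
scene f2 [-0.6  0.7]
scene f4 [0.3 0.6]
[ 5.50388437e+02 -3.36523828e+02  7.19921424e-02] 4.124845916041441
```

View pics/c.png

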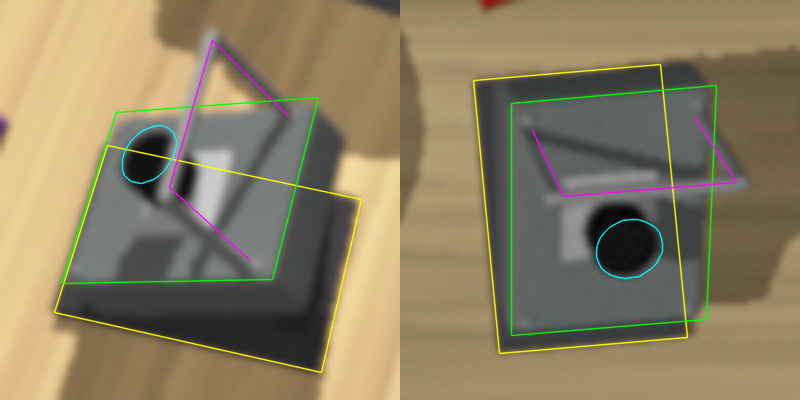

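Candidates for the control box (scene picture): purple (213,339), grey (304,368), red (394,381). By the description it is the grey one, and the close crop confirms it: grey enclosure, dark foot, black knob, grey hoop. The moves keep the tool's axis fixed, so I'll go towards free space near the reach limit to see how the tilt behaves.

>>> move_arm --targets '[1,0,0,-15,0,1,0,0,-15,0,1,0,0,-15,0,1,86.9,-38.3,-17,15.5,1,86.9,-38.3,-17,15.5,1,86.9,-38.3,-17,15.5,1,86.9,-38.3,-17,15.5,1,86.9,-38.3,-17,15.5,1,86.9,-38.3,-17,15.5,1,86.9,-38.3,-17,15.5]' --squeeze 60

```text
clock: 2.5
eef_pos: [464.5, -347.3, 388.9]
tcp_rot: [3.141, -0.0, 0.072]
contact_force: [0.7, -1.2, -0.2]
opening: 0.998
```

>>> move_arm --targets '[1,46,-38,0,0,1,46,-38,0,0,1,46,-38,0,0,1,46,-38,0,0,1,46,-38,0,0,1,46,-38,0,0,1,46,-38,0,0,1,46,-38,0,0,1,46,-38,0,0,1,46,-38,0,0]'

```text
clock: 3.5
eef_pos: [826.0, -1.9, 388.6]
tcp_rot: [3.142, -0.0, 0.072]
contact_force: [1.8, -1.3, 0.6]
opening: 0.998
```

```bash
python3 -c "
from rig import r
s=r.sense();print(s['qpos'],s['eef_pos'],s['tcp_rot'])"
```

```text
[-4.07321766e-03  6.17463040e-01  8.87615319e-01 -7.38398767e-05
  1.63636593e+00  1.49445349e+00] [826.03672593  -1.8898843  388.58757726] [ 3.14150787e+00 -1.42309029e-04  7.22647827e-02]
```

>>> move_arm --targets '[1,30,-5,0,0,1,30,-5,0,0,1,30,-5,0,0,1,30,-5,0,0,1,30,-5,0,0,1,30,-5,0,0,1,30,-5,0,0]'

```text
clock: 4.2
eef_pos: [996.3, 54.8, 350.2]
tcp_rot: [3.141, -0.04, 0.073]
contact_force: [0.8, -1.0, 0.9]
opening: 1.002
```

```bash
python3 -c "
from rig import r
s=r.sense();print(s['qpos'],s['eef_pos'],s['tcp_rot'])"
```

```text
[5.34417122e-02 1.10303324e+00 5.97552131e-02 1.40836951e-04
 1.93865757e+00 1.55152748e+00] [996.25790303  54.8397173  350.15839091] [ 3.14094806 -0.04014168  0.07277679]
```

>>> move_arm --targets '[1,30,2,-20,0,1,30,2,-20,0,1,30,2,-20,0,1,30,2,-20,0,1,30,2,-20,0]'

```text
clock: 4.7
eef_pos: [992.7, 46.2, 397.6]
tcp_rot: [3.14, -0.087, 0.072]
contact_force: [0.7, -0.7, -0.1]
opening: 1.003
```

```bash
python3 -c "
from rig import r
s=r.sense();print(s['qpos'],s['eef_pos'],s['tcp_rot'])"
```

```text
[4.48985781e-02 1.05613614e+00 5.81832268e-02 4.43959765e-04
 1.94027465e+00 1.54409176e+00] [992.68523323  46.24366297 397.60866621] [ 3.13966367 -0.08697825  0.07186543]
```

>>> move_arm --targets '[1,-5,0,0,0,1,-10,0,0,0,1,-10,0,0,0]'

```text
clock: 5.0
eef_pos: [915.3, 40.9, 389.4]
tcp_rot: [3.14, -0.086, 0.072]
contact_force: [1.3, 0.4, 1.0]
opening: 1.0
```

```bash
python3 -c "
from rig import r
s=r.sense();print(s['qpos'],s['eef_pos'],s['tcp_rot'])"
```

```text
[4.27794588e-02 7.55863835e-01 6.50075095e-01 6.43809300e-04
 1.64984637e+00 1.54151984e+00] [915.32671211  40.90260525 389.36908776] [ 3.13971185 -0.08578916  0.07221506]
```

>>> move_arm --targets '[1,30,0,-40,0,1,30,0,-40,0,1,30,0,-40,0,1,30,0,-40,0,1,30,0,-40,0,1,30,0,-40,0,1,30,0,-40,0,1,30,0,-40,0]'

```text
clock: 5.8
eef_pos: [920.5, 45.7, 550.9]
tcp_rot: [3.139, -0.127, 0.072]
contact_force: [-0.9, 0.6, -0.1]
opening: 0.995
```

```bash
python3 -c "
from rig import r
s=r.sense();print(s['qpos'],s['eef_pos'],s['tcp_rot'])"
```

```text
[4.78817762e-02 8.91715920e-01 5.81806707e-02 3.24194744e-04
 2.06438391e+00 1.54661513e+00] [920.52160058  45.7095979  550.87075558] [ 3.13876342 -0.12728118  0.07241507]
```

>>> move_arm --targets '[1,100,0,0,0,1,100,0,0,0,1,100,0,0,0]'

```text
clock: 6.1
eef_pos: [965.3, 51.0, 501.2]
tcp_rot: [3.138, -0.163, 0.073]
contact_force: [1.0, -0.5, 0.1]
opening: 1.0
```

```bash
python3 -c "
from rig import r
s=r.sense();print(s['qpos'],s['eef_pos'],s['tcp_rot'])"
```

```text
[ 5.12887204e-02  9.49228737e-01  5.81939667e-02 -4.20179924e-05
  1.97112804e+00  1.54980046e+00] [965.27772687  51.04001246 501.17272397] [ 3.13810306 -0.1630049   0.07255009]
```

>>> move_arm --targets '[1,100,0,20,0,1,100,0,20,0,1,100,0,20,0,1,100,0,20,0,1,100,0,20,0,1,100,0,20,0,1,100,0,20,0]'

```text
clock: 6.8
eef_pos: [1044.3, 60.3, 375.0]
tcp_rot: [3.138, -0.204, 0.073]
contact_force: [-0.5, -0.3, 0.6]
opening: 1.001
```

>>> move_arm --targets '[1,100,0,0,0,1,100,0,0,0,1,100,0,0,0,1,100,0,0,0,1,100,0,0,0]'

```text
clock: 7.3
eef_pos: [1073.1, 64.9, 344.0]
tcp_rot: [3.137, -0.249, 0.073]
contact_force: [0.0, -0.8, 0.5]
opening: 0.998
```

```bash
python3 -c "
from rig import r
s=r.sense();print(s['qpos'],s['eef_pos'],s['tcp_rot'])"
```

```text
[ 5.94710574e-02  1.12003241e+00  5.91256263e-02 -1.38333699e-03
  1.71339537e+00  1.55754663e+00] [1073.06315244   64.9241099   343.97254402] [ 3.13690395 -0.24899957  0.07293955]
```

>>> move_arm --targets '[1,100,0,-20,0,1,100,0,-20,0,1,100,0,-20,0,1,100,0,-20,0]'

```text
clock: 7.7
eef_pos: [1082.4, 67.5, 362.7]
tcp_rot: [3.136, -0.295, 0.073]
contact_force: [0.2, -0.3, -0.2]
opening: 0.999
```

>>> move_arm --targets '[1,100,0,-30,0,1,100,0,-30,0,1,100,0,-30,0,1,100,0,-30,0]'

```text
clock: 8.1
eef_pos: [1083.3, 69.2, 400.3]
tcp_rot: [3.136, -0.341, 0.073]
contact_force: [-0.0, 0.5, -0.2]
opening: 1.005
```

>>> move_arm --targets '[1,100,0,-30,0,1,100,0,-30,0,1,100,0,-30,0,1,100,0,-30,0]'

```text
clock: 8.5
eef_pos: [1082.1, 70.6, 438.6]
tcp_rot: [3.135, -0.385, 0.074]
contact_force: [0.7, -1.2, -0.3]
opening: 1.0
```

```bash
python3 -c "
from rig import r
s=r.sense();print(s['qpos'],s['eef_pos'],s['tcp_rot'])"
```

```text
[ 0.06461231  1.03773527  0.05901817 -0.00275503  1.66002815  1.56215694] [1082.12191431   70.57663383  438.64792322] [ 3.13544925 -0.38477342  0.07366831]
```

>>> move_arm --targets '[1,100,0,-20,0,1,100,0,-20,0,1,100,0,-20,0,1,100,0,-20,0]'

```text
clock: 8.9
eef_pos: [1086.4, 72.1, 464.2]
tcp_rot: [3.135, -0.429, 0.074]
contact_force: [0.3, 0.2, -0.2]
opening: 0.998
```

>>> move_arm --targets '[1,100,0,-10,0,1,100,0,-10,0,1,100,0,-10,0,1,100,0,-10,0]'

```text
clock: 9.3
eef_pos: [1095.6, 73.9, 479.6]
tcp_rot: [3.135, -0.474, 0.074]
contact_force: [-0.7, 0.2, -0.2]
opening: 0.999
```

>>> move_arm --targets '[1,100,0,-10,0,1,100,0,-10,0,1,100,0,-10,0,1,100,0,-10,0]'

```text
clock: 9.7
eef_pos: [1101.8, 75.2, 501.4]
tcp_rot: [3.134, -0.52, 0.075]
contact_force: [0.6, -0.6, 0.6]
opening: 1.002
```

```bash
python3 -c "
from rig import r
s=r.sense();print(s['qpos'],s['eef_pos'],s['tcp_rot'])"
```

```text
[ 0.06799697  0.99275154  0.05910009 -0.00390877  1.56963389  1.56502616] [1101.78655234   75.19465992  501.37854109] [ 3.13437685 -0.52007502  0.07465149]
```

```bash
cat >> h.py <<'E'
def shift(s,tgt):
    R=Rn.from_euler('xyz',s["tcp_rot"]).as_matrix()
    return (R.T@(np.asarray(tgt)-s["eef_pos"])/10).round(2)
E
python3 - <<'E'
from rig import r
from h import *
s=r.sense(); R=Rn.from_euler('xyz',s["tcp_rot"]).as_matrix(); print(R.round(3))
g=np.array([523,-338.5,130.3]); n=np.array([-.4987,-.036,.866])
print(shift(s,g+200*n), g+200*n)
E
```

```text
[[ 0.865  0.071  0.496]
 [ 0.065 -0.997  0.03 ]
 [ 0.497  0.006 -0.868]]
[-71.27  37.04 -17.75] [ 423.26 -345.7   303.5 ]
```

>>> move_arm --targets '[1,-71.3,37,-17.8,0,1,-71.3,37,-17.8,0,1,-71.3,37,-17.8,0,1,-71.3,37,-17.8,0,1,-71.3,37,-17.8,0,1,-71.3,37,-17.8,0,1,-71.3,37,-17.8,0,1,-71.3,37,-17.8,0,1,-71.3,37,-17.8,0,1,-71.3,37,-17.8,0]'

```text
clock: 10.7
eef_pos: [740.2, -151.0, 397.1]
tcp_rot: [3.134, -0.521, 0.075]
contact_force: [0.5, -0.9, -0.1]
opening: 0.996
```

```bash
python3 - <<'E'
from rig import r
from h import *
s=r.sense(); print(s["tcp_rot"],s["qpos"])
g=np.array([523,-338.5,130.3]); n=np.array([-.4987,-.036,.866])
print(shift(s,g+200*n))
E
```

```text
[ 3.13404394 -0.5207861   0.07505356] [-0.27811908  0.21168049  1.55801136  0.21446836  0.8872034   1.12499332]
[-33.34  17.1   -8.2 ]
```

>>> move_arm --targets '[1,-33.3,17.1,-8.2,0,1,-33.3,17.1,-8.2,0,1,-33.3,17.1,-8.2,0,1,-33.3,17.1,-8.2,0,1,-33.3,17.1,-8.2,0,1,-33.3,17.1,-8.2,0,1,-33.3,17.1,-8.2,0,1,-33.3,17.1,-8.2,0,1,-33.3,17.1,-8.2,0,1,-33.3,17.1,-8.2,0]'

```text
clock: 11.7
eef_pos: [425.4, -345.4, 304.1]
tcp_rot: [3.134, -0.521, 0.073]
contact_force: [1.0, 0.2, 0.2]
opening: 0.998
```

```bash
python3 - <<'E'
from rig import r
from h import *
s=r.sense(); print(s["tcp_rot"],s["qpos"])
g=np.array([523,-338.5,130.3]); n=np.array([-.4987,-.036,.866])
print(shift(s,g+100*n))
f=r.grab_frame("wrist")
for t in ["knob_grip","hoop_mid","control_box"]:
    print(t,[(round(d["conf"],2),d["position"].round(1) if hasattr(d["position"],'round') else d["position"]) for d in r.mark_of(f,t)][:3])
im=f["img"].copy()
for P,c in box_lines(550.4,-336.5,.072): cv2.polylines(im,[np.int32(proj(f,P))],False,c,1,cv2.LINE_AA)
cv2.imwrite("pics/w1.png",np.hstack([im[:, :],])); print(proj(f,[s["eef_pos"],g]))
E
```

```text
[ 3.13449884 -0.52100367  0.07267036] [-0.95163944  0.02354067  1.98045619  0.55756087  0.92184874  0.25394518]
[-0.19 -0.06  9.95]
knob_grip [(0.85, [520.4, -337.5, 133.7]), (0.68, [771.6, -315.8, 131.0])]
hoop_mid [(0.57, [545.0, -337.0, 218.5])]
control_box [(0.68, [552.2, -338.7, -0.2]), (0.58, [801.0, -303.0, 0.6])]
[[313.52363772 300.15539174]
 [313.48089162 217.7073758 ]]
```

View pics/w1.png

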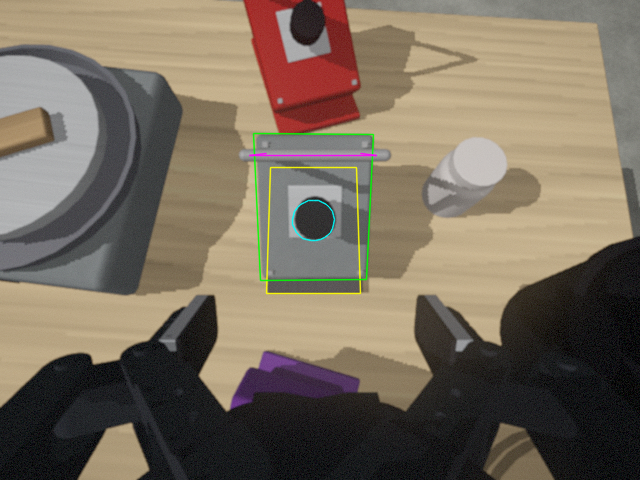

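The wrist view shows the modelled knob circle and hoop lying on the real ones (knob at pixel (314,219), hoop bar at row 155). Going in along the axis.

>>> move_arm --targets '[1,-0.2,-0.1,5,0,1,-0.2,-0.1,10,0,1,-0.2,-0.1,14,0,1,-0.2,-0.1,17,0,1,-0.2,-0.1,19,0,1,-0.2,-0.1,21,0,1,-0.2,-0.1,22,0,1,-0.2,-0.1,22,0]'

```text
clock: 12.7
eef_pos: [533.9, -336.3, 110.9]
tcp_rot: [3.136, -0.52, 0.076]
contact_force: [0.1, 0.3, -0.9]
opening: 1.005
```

>>> move_arm --targets '[-1,0,0,0,0,-1,0,0,0,0,-1,0,0,0,0,-1,0,0,0,0,-1,0,0,0,0,-1,0,0,0,0]' --squeeze 60

```text
clock: 13.3
eef_pos: [533.2, -338.1, 113.2]
tcp_rot: [3.133, -0.522, 0.075]
contact_force: [-4.8, 0.0, 6.5]
opening: 0.477
```

```bash
python3 - <<'E'
from rig import r
from h import *
s=r.sense(); print(s)
f=r.grab_frame("wrist")
cv2.imwrite("pics/w2.png",f["img"])
E
```

```text
{'clock': 13.3, 'qpos': array([-0.76769941,  0.39386087,  2.02132688,  0.84835784,  0.5101539 ,
        0.02150989]), 'qvel': array([-0.00160847, -0.00043417, -0.00072262,  0.00037087, -0.00030119,
       -0.00163924]), 'joint_efforts': array([ 1.32033024e+00, -5.05832148e+01, -2.44472980e+01,  1.53235719e+00,
       -3.64928646e-01,  2.00942892e-02]), 'eef_pos': array([ 533.24618198, -338.13101667,  113.16277176]), 'tcp_rot': array([ 3.1329591 , -0.52192062,  0.07485939]), 'contact_force': array([-4.80427018,  0.03532354,  6.47210134]), 'wrist_torque': array([0.16565568, 0.32284934, 0.09298014]), 'opening': 0.4772273725691398}
```

View pics/w2.png

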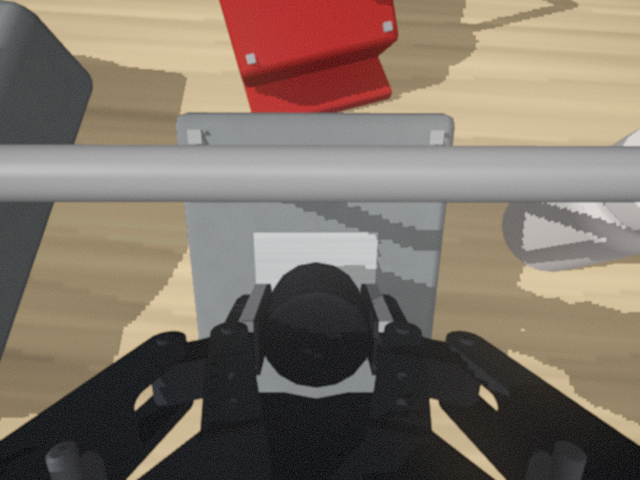

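Knob gripped squarely (pixel (315,325)). Pull out 26 mm along the axis.

>>> move_arm --targets '[-1,0,0,-0.5,0,-1,0,0,-1,0,-1,0,0,-1.5,0,-1,0,0,-2,0,-1,0,0,-2.5,0,-1,0,0,-2.7,0,-1,0,0,-2.7,0]'

```text
clock: 14.05
eef_pos: [520.9, -338.9, 134.3]
tcp_rot: [3.134, -0.52, 0.074]
contact_force: [25.4, -7.0, -26.1]
opening: 0.475
```

```bash
python3 - <<'E'
from rig import r
from h import *
s=r.sense(); print(s["opening"], (s["eef_pos"]-np.array([533.246,-338.131,113.163]))@np.array([-.4987,-.036,.866]))
E
```

```text
0.4750626037115738 24.51579603311971
```

>>> move_arm --targets '[-1,0,0,0.2,0,1,0,0,0.2,0,1,0,0,0.2,0,1,0,0,0.2,0,1,0,0,0.2,0,1,0,0,-5,0,1,0,0,-10,0,1,0,0,-15,0]'

```text
clock: 14.85
eef_pos: [445.0, -342.2, 264.5]
tcp_rot: [3.136, -0.519, 0.074]
contact_force: [1.3, -0.6, -0.6]
opening: 1.0
```

```bash
python3 - <<'E'
from rig import r
from h import *
s=r.sense();print(s["qpos"],s["opening"])
f=r.grab_frame("wrist")
print([(round(d["conf"],2),d["position"]) for d in r.mark_of(f,"knob_grip")][:3])
im=f["img"].copy()
for P,c in box_lines(550.4,-336.5,.072,24): cv2.polylines(im,[np.int32(proj(f,P))],False,c,1,cv2.LINE_AA)
cv2.imwrite("pics/w3.png",im)
E
```

```text
[-0.91139223  0.0859644   2.00882974  0.59037023  0.82856385  0.22863856] 0.9998246879532052
[(0.94, [510.3, -340.9, 156.5]), (0.73, [771.5, -312.2, 131.6])]
```

View pics/w3.png

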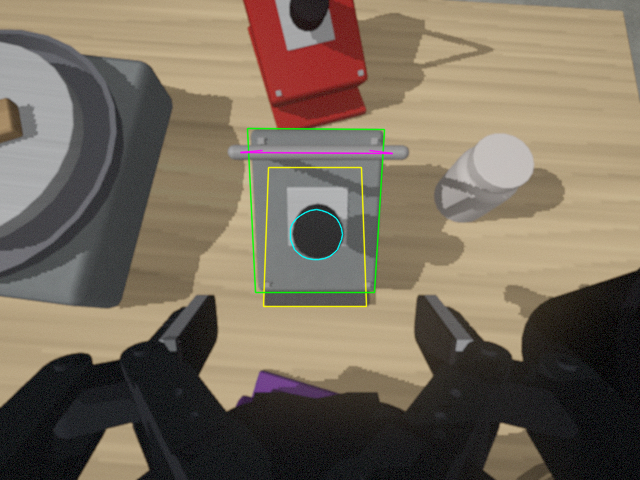

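```bash
python3 - <<'E'
from rig import r
from h import *
s=r.sense();print(shift(s,[400,28,360]))
E
```

```text
[  3.04 -37.4   -9.25]
```

>>> move_arm --targets '[1,3,-37.4,-9.2,0,1,3,-37.4,-9.2,0,1,3,-37.4,-9.2,0,1,3,-37.4,-9.2,0,1,3,-37.4,-9.2,0,1,3,-37.4,-9.2,0,1,3,-37.4,-9.2,0,1,3,-37.4,-9.2,0,1,3,-37.4,-9.2,0]'

```text
clock: 15.85
eef_pos: [399.5, 33.1, 357.2]
tcp_rot: [3.135, -0.523, 0.079]
contact_force: [0.4, 0.2, 0.7]
opening: 1.004
```

>>> move_arm --targets '[1,-5,0,2.8,0,1,-10,0,5.7,0,1,-15,0,8.5,0,1,-20,0,11.4,0]'

```text
clock: 16.25
eef_pos: [297.2, 21.3, 182.3]
tcp_rot: [3.134, -0.521, 0.075]
contact_force: [1.2, -0.3, -0.2]
opening: 1.0
```

```bash
python3 - <<'E'
from rig import r
from h import *
s=r.sense();print(s["qpos"],s["tcp_rot"],s["eef_pos"])
E
```

```text
[ 0.07406051 -0.45558458  2.61929775 -0.01465778  0.45643737  1.58283105] [ 3.13448737 -0.521477    0.07535528] [297.23902218  21.33812841 182.29273624]
```

>>> move_arm --targets '[1,-20,0,-13,0,1,-20,0,-13,0,1,-20,0,-13,0,1,-20,0,-13,0]'

```text
clock: 16.65
eef_pos: [174.3, 22.9, 190.7]
tcp_rot: [-3.138, -0.458, 0.076]
contact_force: [1.1, 0.7, 0.6]
opening: 1.002
```

```bash
python3 - <<'E'
from rig import r
from h import *
s=r.sense();print(s["qpos"],s["tcp_rot"],s["eef_pos"])
E
```

```text
[ 0.35359197 -0.92135899  2.65847981 -0.1438145   0.96564742  1.90335323] [-3.13800579 -0.45812238  0.07571839] [174.29344457  22.87421367 190.66318036]
```

```bash
cat > fk.py <<'E'
import numpy as np
from scipy.optimize import least_squares
D=[([.3536,1.634,1.155],np.hypot(209.9,588.2),230.6),([.6175,.8876,1.6364],826,388.6),([1.103,.0598,1.9387],np.hypot(996.3,54.8),350.2),([.8917,.0582,2.0644],np.hypot(920.5,45.7),550.9),([.9928,.0591,1.5696],np.hypot(1101.8,75.2),501.4),([-.4556,2.6193,.4564],298,182.3),([.7559,.65,1.65],np.hypot(915.3,40.9),389.4)]
def fk(p,q):
    L1,L2,Lt,h,a,b=p; q2,q3,q5=q; t=q2+q3; s=t+q5
    return np.array([L1*np.sin(q2)+L2*np.sin(t)+b*np.cos(t)+Lt*np.sin(s)+a, h+L1*np.cos(q2)+L2*np.cos(t)-b*np.sin(t)+Lt*np.cos(s)])
s=least_squares(lambda p:np.concatenate([fk(p,q)-[r,z] for q,r,z in D]),[500,450,250,300,0,0])
p=s.x
if __name__=="__main__":
    print(p.round(1),abs(s.fun).max())
    for q2 in [-.9,-.7,-.5,-.3,-.1]:
        for sm in [2.62,3.14]:
            q5=sm-q2-2.66
            print(q2,sm,round(q5,2),fk(p,[q2,2.66,q5]).round())
E
python3 fk.py
```

```text
[568.  494.3 342.7 294.2  -0.   58.6] 0.07670501023767429
-0.9 2.62 0.86 [200. 200.]
-0.9 3.14 1.38 [ 30. 154.]
-0.7 2.62 0.66 [240. 190.]
-0.7 3.14 1.18 [ 70. 144.]
-0.5 2.62 0.46 [277. 172.]
-0.5 3.14 0.98 [107. 127.]
-0.3 2.62 0.26 [309. 148.]
-0.3 3.14 0.78 [139. 102.]
-0.1 2.62 0.06 [337. 117.]
-0.1 3.14 0.58 [166.  71.]
```

The untilt attempt near the base gets too tight, so I'm stopping it at 26° of tilt. I'll keep the tilt instead. With shut fingers I'll swing the paddle on the wheel until it lies along the tilt direction, which is also the tray's long axis. Then the pick, the placing and the knob push all work with this orientation.

```bash
python3 - <<'E'
from rig import r
from h import *
s=r.sense();print(shift(s,[560,-40,215]))
f=r.grab_frame("top")
c=proj(f,[594,26,130])[0]
def pad(x,y,yaw,z=139):
    R=Rn.from_euler('z',yaw).as_matrix()
    P=np.array([[-114.5,-11,z],[-14.5,-11,z],[-14.5,-20,z],[85.5,-20,z],[85.5,20,z],[-14.5,20,z],[-14.5,11,z],[-114.5,11,z],[-114.5,-11,z]])
    return P@R.T+[x,y,0]
t=np.linspace(0,6.283,60); ci=np.c_[594+115*np.cos(t),26+115*np.sin(t),0*t+125]
im=crop(f,c,70,4,[(pad(577,43,np.radians(-65.8)),(0,0,255)),(ci,(0,255,0))]); cv2.imwrite("pics/p1.png",im)
E
```

```text
[35.14  9.24 14.58]
```

View pics/p1.png

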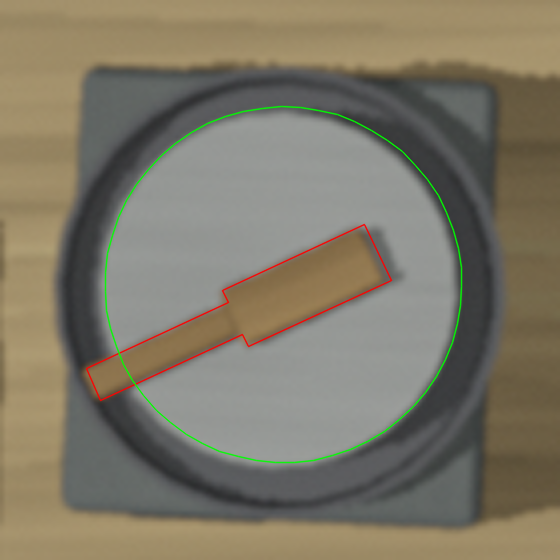

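>>> move_arm --targets '[-1,35,9.2,14.6,0,-1,35,9.2,14.6,0,-1,35,9.2,14.6,0,-1,35,9.2,14.6,0,-1,35,9.2,14.6,0,-1,35,9.2,14.6,0,-1,35,9.2,14.6,0,-1,35,9.2,14.6,0,-1,35,9.2,14.6,0,-1,35,9.2,14.6,0]'

```text
clock: 17.7
eef_pos: [565.6, -38.2, 218.5]
tcp_rot: [-3.138, -0.468, 0.08]
contact_force: [0.1, 1.0, 0.2]
opening: 0.001
```

```bash
python3 - <<'E'
from rig import r
from h import *
s=r.sense();print(s["qpos"],s["eef_pos"],s["tcp_rot"],shift(s,[555,-40,134]))
f=r.grab_frame("wrist");cv2.imwrite("pics/w4.png",f["img"])
E
```

```text
[-0.12912108  0.08360685  2.10999647  0.2056076   0.49812562  1.20227722] [565.62945658 -38.22159825 218.46320506] [-3.13770998 -0.46829504  0.08009876] [-4.77  0.12  7.05]
```

View pics/w4.png

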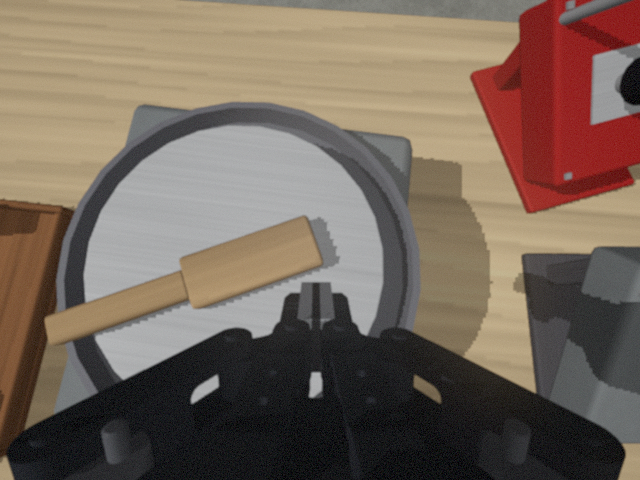

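```bash
python3 - <<'E'
from rig import r
from h import *
s=r.sense();R=Rn.from_euler('xyz',s["tcp_rot"]).as_matrix()
print(shift(s,[553,-30,134]))
C=np.array([577-44*.41,43+44*.912])
a=np.array([553,-30])
for th in np.radians(np.linspace(-66,4,13)):
    P=C+110*np.array([np.cos(th),np.sin(th)])+33*np.array([np.sin(th),-np.cos(th)])
    d=np.r_[P-a,0]; print(np.degrees(th).round(),P.round(),(R.T@d/10).round(1))
E
```

```text
[-4.54 -0.79  7.06]
-66.0 [574. -31.] [1.8 0.2 0.9]
-60.0 [585. -29.] [2.9 0.1 1.4]
-54.0 [596. -25.] [ 3.9 -0.1  2. ]
-48.0 [607. -21.] [ 4.9 -0.4  2.5]
-43.0 [617. -16.] [ 5.8 -0.9  2.9]
-37.0 [627.  -9.] [ 6.8 -1.5  3.4]
-31.0 [636.  -2.] [ 7.6 -2.1  3.8]
-25.0 [644.   6.] [ 8.4 -2.9  4.2]
-19.0 [652.  16.] [ 9.1 -3.7  4.6]
-14.0 [658.  25.] [ 9.8 -4.7  4.9]
-8.0 [664.  36.] [10.3 -5.6  5.2]
-2.0 [668.  47.] [10.8 -6.7  5.4]
4.0 [671.  58.] [11.1 -7.8  5.6]
```

Lower behind the blade (beside it), then sweep the first part and look.

>>> move_arm --targets '[-1,-4.5,-0.8,4,0,-1,-4.5,-0.8,7,0,-1,-4.5,-0.8,7,0]'

```text
clock: 18.05
eef_pos: [548.1, -28.4, 131.0]
tcp_rot: [-3.135, -0.458, 0.08]
contact_force: [-1.0, -0.2, 1.0]
opening: -0.0
```

```bash
python3 - <<'E'
from rig import r
s=r.sense();print(s["eef_pos"],s["tcp_rot"],s["contact_force"])
E
```

```text
[548.06921735 -28.36560379 131.00808727] [-3.13499378 -0.45785272  0.07981718] [-1.04523426 -0.16165843  1.04295345]
```

>>> move_arm --targets '[-1,1.2,0,0.2,0,-1,2.4,0.2,0.8,0,-1,3.5,0.1,1.3,0,-1,4.5,-0.1,1.9,0,-1,5.5,-0.4,2.4,0,-1,6.4,-0.9,2.8,0,-1,7.4,-1.5,3.3,0,-1,7.4,-1.5,3.3,0]'

```text
clock: 18.85
eef_pos: [635.2, -6.0, 142.3]
tcp_rot: [-3.137, -0.472, 0.082]
contact_force: [3.7, 0.8, 6.0]
opening: 0.001
```

```bash
cat >> h.py <<'E'
def pad(x,y,yaw,z=139):
    R=Rn.from_euler('z',yaw).as_matrix()
    P=np.array([[-114.5,-11,z],[-14.5,-11,z],[-14.5,-20,z],[85.5,-20,z],[85.5,20,z],[-14.5,20,z],[-14.5,11,z],[-114.5,11,z],[-114.5,-11,z]])
    return P@R.T+[x,y,0]
E
python3 - <<'E'
from rig import r
from h import *
s=r.sense();print(s["eef_pos"],s["tcp_rot"],s["contact_force"])
f=r.grab_frame("top");c=proj(f,[594,26,130])[0];a=crop(f,c,70,4)
f=r.grab_frame("wrist");b=f["img"][::1,::1]
cv2.imwrite("pics/p2.png",np.hstack([a,cv2.resize(b,(240,180)) if 0 else a[:,:0]])); cv2.imwrite("pics/w5.png",b)
E
```

```text
[635.2305432   -5.97351632 142.30291416] [-3.13721234 -0.47168341  0.08168131] [3.72653653 0.75368119 5.9929215 ]
```

View pics/p2.png

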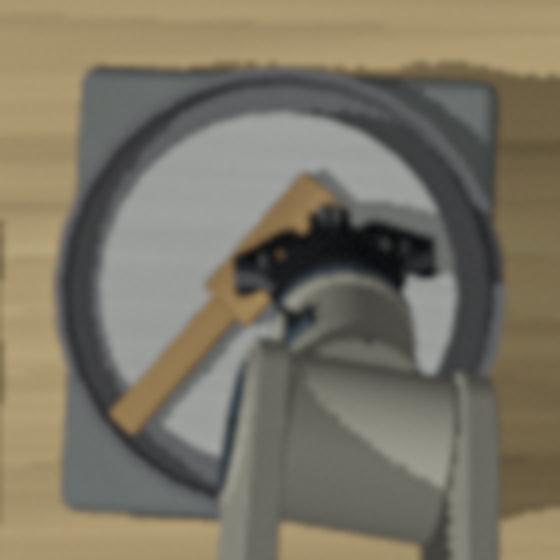

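View pics/w5.png

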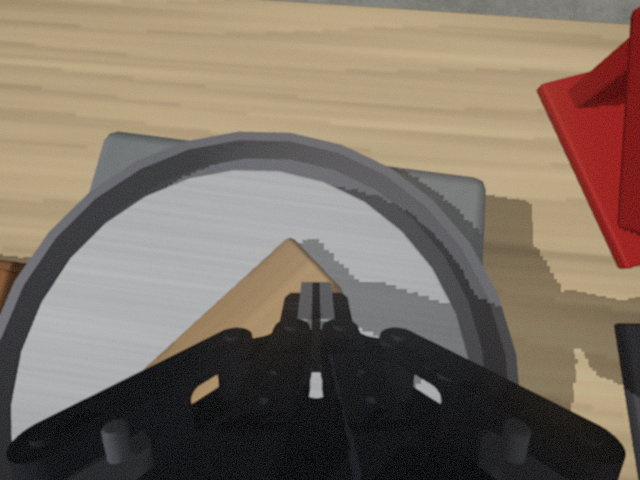

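```bash
python3 - <<'E'
from rig import r
from h import *
s=r.sense()
f=r.grab_frame("top")
d=r.outline_of(f,"paddle"); 
print(shift(s,[622,-20,140]),shift(s,[622,-20,134]))
for p in [(632,-8),(640,0),(648,8),(655,17),(661,26),(667,36),(671,46),(674,56)]:
    print(p,shift(s,[*p,134]))
E
```

```text
[-1.37  1.27 -0.44] [-1.64  1.28  0.1 ]
(632, -8) [-0.67  0.16  0.6 ]
(640, 0) [ 0.1  -0.57  0.99]
(648, 8) [ 0.87 -1.3   1.39]
(655, 17) [ 1.56 -2.13  1.74]
(661, 26) [ 2.15 -2.98  2.05]
(667, 36) [ 2.76 -3.93  2.37]
(671, 46) [ 3.19 -4.89  2.59]
(674, 56) [ 3.52 -5.86  2.77]
```

>>> move_arm --targets '[-1,-1.4,1.3,-0.4,0,-1,-1.6,1.3,0.1,0,-1,-0.7,0.2,0.6,0,-1,0.1,-0.6,1,0,-1,0.9,-1.3,1.4,0,-1,1.6,-2.1,1.7,0,-1,2.2,-3,2,0,-1,2.8,-3.9,2.4,0,-1,3.2,-4.9,2.6,0,-1,3.5,-5.9,2.8,0]'

```text
clock: 20.05
eef_pos: [671.1, 56.9, 130.8]
tcp_rot: [-3.136, -0.466, 0.081]
contact_force: [-0.5, -1.3, 0.6]
opening: 0.002
```

```bash
python3 - <<'E'
from rig import r
from h import *
s=r.sense();print(s["eef_pos"],s["tcp_rot"],s["contact_force"])
f=r.grab_frame("top");c=proj(f,[594,26,130])[0];a=crop(f,c,70,4)
f=r.grab_frame("wrist");b=f["img"][::1,::1]
cv2.imwrite("pics/p3.png",a); cv2.imwrite("pics/w6.png",b)
E
```

```text
[671.08403527  56.89755674 130.80639577] [-3.13600177 -0.46601474  0.0807324 ] [-0.52194931 -1.31646635  0.60137945]
```

View pics/p3.png

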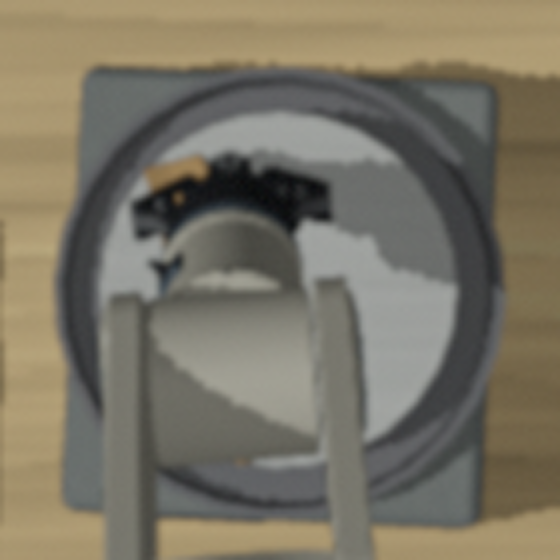

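View pics/w6.png

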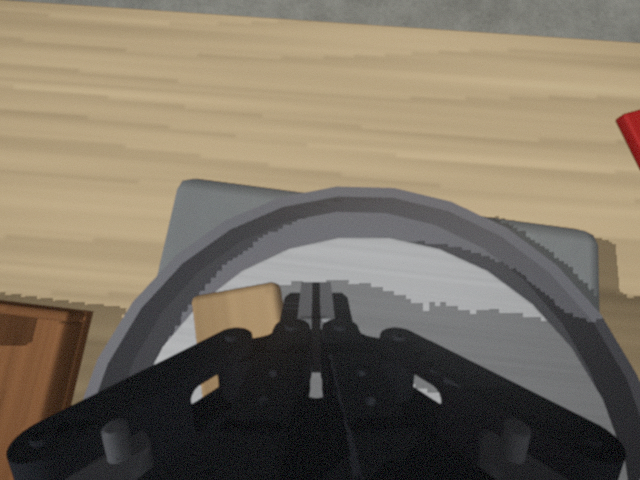

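>>> move_arm --targets '[-1,0,1.5,0,0,1,2.2,4,-4.4,0,1,-2,6,-9,0,1,-6,8,-12,0,1,-10,10,-14,0,1,-10,10,-14,0]'

```text
clock: 20.75
eef_pos: [523.2, -57.6, 210.1]
tcp_rot: [-3.136, -0.464, 0.08]
contact_force: [-0.0, 0.4, 0.3]
opening: 0.848
```

```bash
python3 - <<'E'
from rig import r
from h import *
s=r.sense();print(s["eef_pos"],s["tcp_rot"],s["contact_force"])
f=r.grab_frame("wrist");cv2.imwrite("pics/w7.png",f["img"])
for nm in ["wrist","top"]:
  f=r.grab_frame(nm)
  print([(round(d["conf"],2),d["position"]) for d in r.mark_of(f,"paddle")][:2])
  o=r.outline_of(f,"paddle")
  if o:
    ys,xs=np.nonzero(o[0]["region"]);P=unproj(f,np.c_[xs,ys],139)[:,:2]
    m=P.mean(0);w,V=np.linalg.eigh(np.cov((P-m).T));v=V[:,1];q=(P-m)@v;print(nm,m,np.degrees(np.arctan2(v[1],v[0])),q.min(),q.max(),(q**3).mean()/q.std()**3, cv2.minAreaRect(P.astype(np.float32)))
E
```

```text
[523.17064265 -57.62001414 210.1040127 ] [-3.13587258 -0.4641981   0.08022911] [-0.01012058  0.44975787  0.25936694]
[(0.58, [590.4, 71.7, 127.5])]
wrist [587.98203341  69.38056172] -164.95236848666883 -88.38454373001012 102.13713938001175 0.18532987788122054 ((581.540283203125, 67.03743743896484), (190.44325256347656, 44.11642837524414), 15.507261276245117)
[(0.61, [588.2, 74.3, 118.6]), (0.48, [522.4, 334.4, 1.0])]
top [591.15066105  75.2411289 ] -164.86327745266013 -86.1150247941075 114.24171231355822 0.3598113460016927 ((577.413330078125, 72.13460540771484), (200.31492614746094, 44.339351654052734), 15.279206275939941)
```

View pics/w7.png

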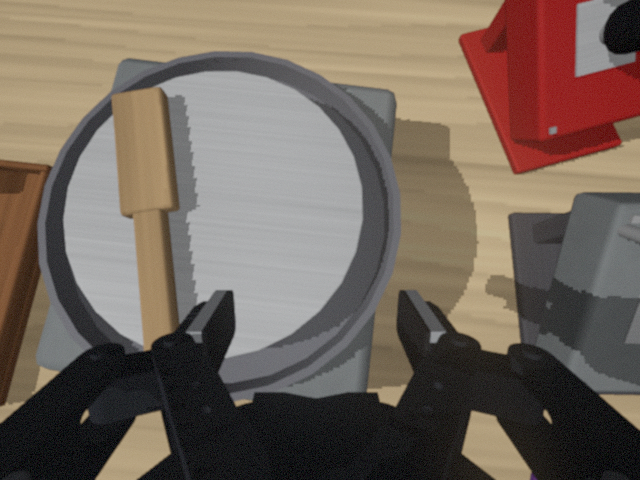

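```bash
python3 - <<'E'
from rig import r
from h import *
s=r.sense();R=Rn.from_euler('xyz',s["tcp_rot"]).as_matrix()
t=np.array([601,77,127.]);print(shift(s,t-90*R[:,2]),shift(s,t),s["eef_pos"])
E
```

```text
[  3.79 -12.62   2.25] [  3.79 -12.62  11.25] [527.6161525  -56.26028562 209.91364412]
```

>>> move_arm --targets '[1,1.5,-4,0,0,1,2.8,-8.5,0.5,0,1,3.8,-12.6,2.2,0,1,3.8,-12.6,2.2,0]'

```text
clock: 21.5
eef_pos: [561.3, 78.0, 207.1]
tcp_rot: [-3.135, -0.465, 0.086]
contact_force: [0.5, 0.3, 0.4]
opening: 1.003
```

```bash
python3 - <<'E'
from rig import r
from h import *
s=r.sense()
t=np.array([601,77,127.]);print(shift(s,t),s["eef_pos"],s["tcp_rot"])
f=r.grab_frame("wrist");im=f["img"].copy()
q=proj(f,pad(591,75.5,np.radians(15.2)));cv2.polylines(im,[np.int32(q)],False,(0,0,255),1)
cv2.circle(im,tuple(int(v) for v in proj(f,[599,77,139])[0]),4,(255,0,0),-1)
cv2.imwrite("pics/w8.png",im)
E
```

```text
[-0.06  0.5   8.93] [561.26103989  77.99345193 207.10164224] [-3.13486918 -0.46499191  0.08555455]
```

View pics/w8.png

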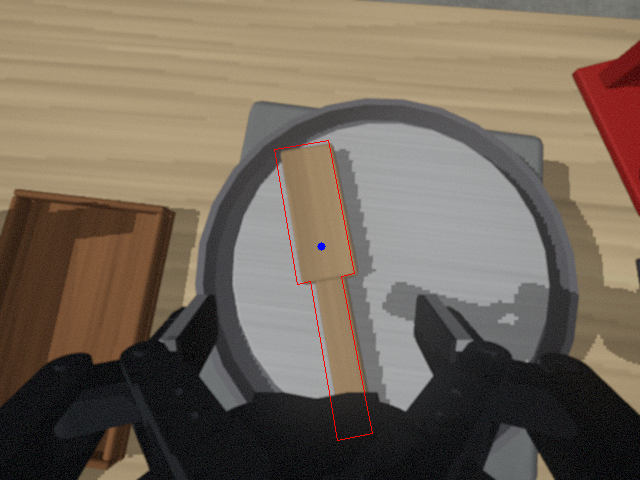

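>>> move_arm --targets '[1,0,0.5,4,0,1,0,0.5,7,0,1,0,0.5,8.6,0,1,0,0.5,8.9,0,1,0,0.5,8.9,0]'

```text
clock: 22.05
eef_pos: [599.6, 70.9, 127.6]
tcp_rot: [-3.136, -0.463, 0.08]
contact_force: [-0.3, -1.0, -0.9]
opening: 0.999
```

```bash
python3 - <<'E'
from rig import r
s=r.sense();print(s["eef_pos"],s["tcp_rot"],s["contact_force"])
E
```

```text
[599.61740368  70.85693644 127.58968095] [-3.13603093 -0.4631048   0.08044161] [-0.31097429 -0.99563145 -0.89614438]
```

>>> move_arm --targets '[1,0,-0.5,0,0,-1,0,-0.5,0,0,-1,0,-0.5,0,0,-1,0,-0.5,0,0,-1,0,-0.5,0,0,-1,0,-0.5,0,0,-1,0,-0.5,0,0]' --squeeze 35

```text
clock: 22.75
eef_pos: [599.9, 76.4, 129.3]
tcp_rot: [-3.136, -0.467, 0.081]
contact_force: [-4.1, -0.5, 8.4]
opening: 0.483
```

```bash
python3 - <<'E'
from rig import r
import cv2
s=r.sense();print(s["eef_pos"],s["tcp_rot"],s["contact_force"],s["opening"])
f=r.grab_frame("wrist");cv2.imwrite("pics/w9.png",f["img"])
E
```

```text
[599.89187283  76.43656842 129.32786111] [-3.1358954  -0.46657405  0.08114479] [-4.07988182 -0.46968399  8.41667807] 0.4829400860477248
```

View pics/w9.png

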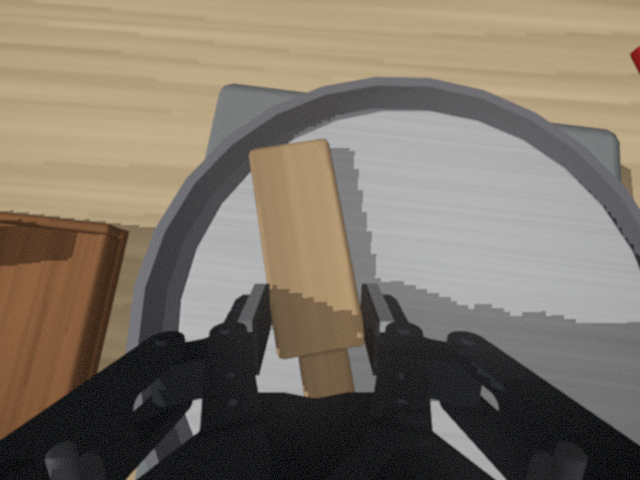

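>>> move_arm --targets '[-1,0.1,0,-0.2,0,-1,0.1,0,-0.2,0,-1,0.1,0,-0.2,0,-1,0.1,0,-0.2,0]' --squeeze 90

```text
clock: 23.2
eef_pos: [599.1, 76.4, 130.2]
tcp_rot: [-3.136, -0.464, 0.081]
contact_force: [-0.1, -0.7, 0.1]
opening: 0.457
```

```bash
python3 - <<'E'
from rig import r
import cv2
s=r.sense();print(s["eef_pos"],s["tcp_rot"],s["contact_force"],s["opening"])
f=r.grab_frame("wrist");cv2.imwrite("pics/w10.png",f["img"])
E
```

```text
[599.12367713  76.35880987 130.15252746] [-3.13580371 -0.46408008  0.08078883] [-0.06958208 -0.67129688  0.14752716] 0.45693668350954053
```

View pics/w10.png

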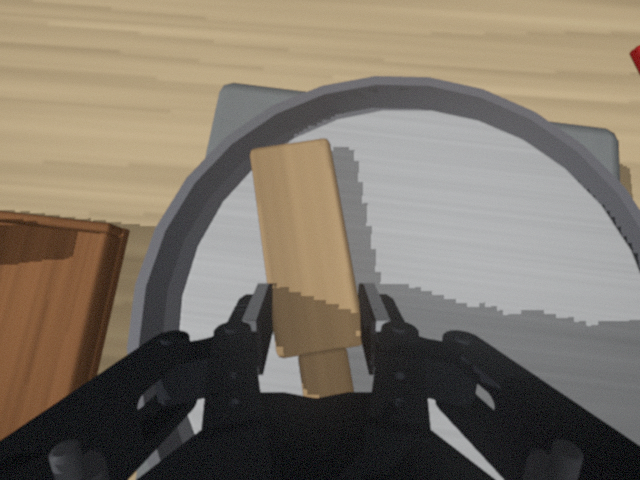

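```bash
python3 - <<'E'
from rig import r
from h import *
f=r.grab_frame("wrist")
# blade edges picked in w10: left (251,155)-(276,352), right (328,140)-(358,340)
for a,b in [((251,155),(276,352)),((329,142),(359,338))]:
    P=unproj(f,np.array([a,b],float),139);d=P[0]-P[1];print(P[:,:2].round(1),np.degrees(np.arctan2(d[1],d[0])))
E
```

```text
[[665.6 112.5]
 [575.5  90.6]] 13.630531460563722
[[675.5  75.2]
 [584.4  55.1]] 12.45860056424009
```

The grip is skewed: paddle yaw 13°, tool 4.6°. I'll open, turn 8° and grip again squarely.

>>> move_arm --targets '[1,0,0,0,0,1,0,0,0,0,1,0.2,0,0,-8,1,0.3,0,0,-8,-1,0.3,0,0,-8,-1,0.3,0,0,-8,-1,0.3,0,0,-8,-1,0.3,0,0,-8,-1,0.3,0,0,-8]' --squeeze 60

```text
clock: 24.2
eef_pos: [602.3, 76.6, 132.2]
tcp_rot: [3.078, -0.461, 0.236]
contact_force: [-1.5, 0.4, 5.8]
opening: 0.446
```

```bash
python3 - <<'E'
from rig import r
import cv2
s=r.sense();print(s["eef_pos"],s["tcp_rot"],s["contact_force"],s["opening"])
f=r.grab_frame("wrist");cv2.imwrite("pics/w11.png",f["img"])
E
```

```text
[602.30052224  76.60950734 132.19390008] [ 3.0780283  -0.46145395  0.23578885] [-1.51793524  0.38022098  5.81764228] 0.44599670851418843
```

View pics/w11.png

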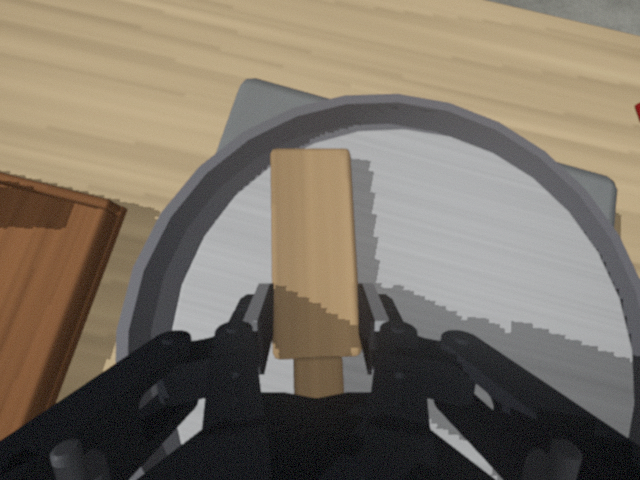

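>>> move_arm --targets '[-1,0.4,0.1,-0.9,0,-1,1.3,0.2,-2.7,0,-1,2.7,0.3,-5.4,0,-1,4.5,0.6,-9,0,-1,4.5,0.6,-9,0]'

```text
clock: 24.75
eef_pos: [605.4, 76.8, 239.0]
tcp_rot: [3.077, -0.47, 0.237]
contact_force: [1.1, -0.1, -0.6]
opening: 0.443
```

```bash
python3 - <<'E'
from rig import r
from h import *
s=r.sense();print(s["eef_pos"],s["tcp_rot"],s["contact_force"],s["opening"])
f=r.grab_frame("wrist");cv2.imwrite("pics/w12.png",f["img"])
f=r.grab_frame("scene");cv2.imwrite("pics/s12.png",crop(f,(340,230),75,4))
E
```

```text
[605.38013227  76.8160429  239.03007607] [ 3.07680444 -0.46972113  0.23704858] [ 1.12344636 -0.12235202 -0.64141313] 0.443283386114612
```

View pics/w12.png

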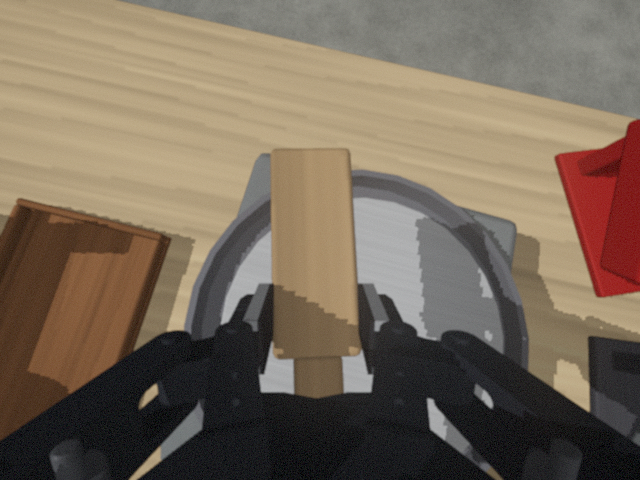

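View pics/s12.png

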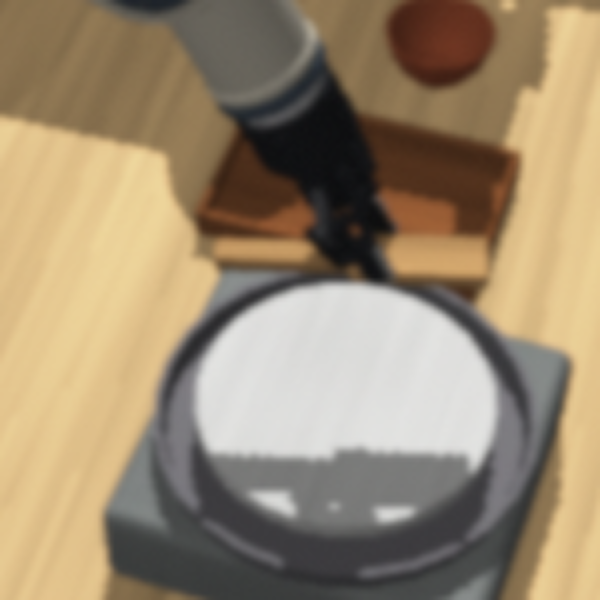

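```bash
python3 - <<'E'
from rig import r
from h import *
s=r.sense();print(shift(s,[546,337,130]))
E
```

```text
[ -4.08 -27.21   7.84]
```

>>> move_arm --targets '[-1,-0.8,-4.5,0,0,-1,-1.5,-9,0,0,-1,-2.2,-13.5,1,0,-1,-3,-18,3,0,-1,-3.6,-22.5,5,0,-1,-4,-26,7,0,-1,-4.1,-27.2,7.8,0,-1,-4.1,-27.2,7.8,0,-1,-4.1,-27.2,7.8,0]'

```text
clock: 25.75
eef_pos: [544.2, 335.9, 127.5]
tcp_rot: [3.076, -0.458, 0.238]
contact_force: [-0.3, -1.2, -1.2]
opening: 0.445
```

```bash
python3 - <<'E'
from rig import r
from h import *
s=r.sense();print(s["eef_pos"],s["tcp_rot"],shift(s,[546,337,40]),shift(s,[546,337,15.5]))
f=r.grab_frame("wrist");cv2.imwrite("pics/w13.png",f["img"])
f=r.grab_frame("top");cv2.imwrite("pics/t13.png",crop(f,(206,261),60,5))
E
```

```text
[544.18980123 335.86395336 127.51989274] [ 3.07603886 -0.45761295  0.23788483] [-3.68 -0.59  7.92] [-4.77 -0.73 10.11]
```

View pics/w13.png

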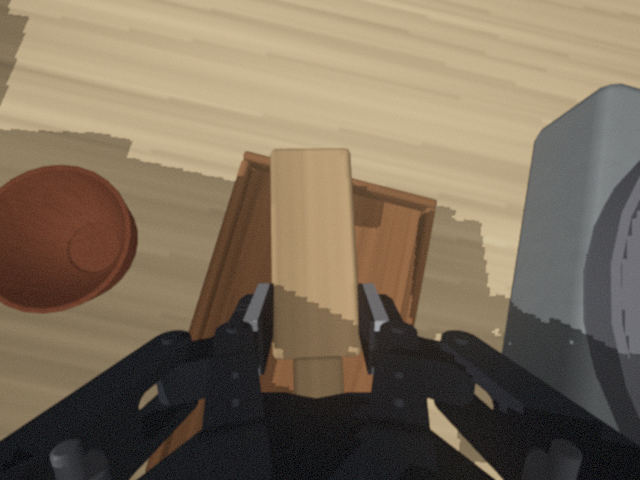

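View pics/t13.png

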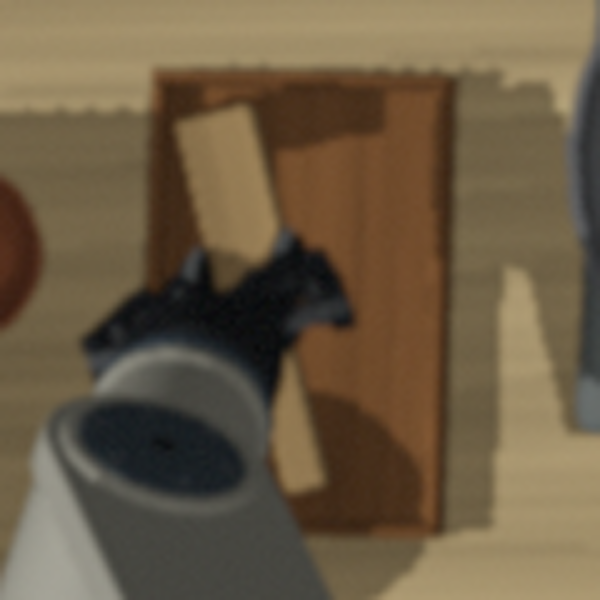

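```bash
python3 - <<'E'
from rig import r
from h import *
s=r.sense();print([shift(s,[544,330,z]) for z in (80,40,22,17)])
E
```

```text
[array([-2.39,  0.24,  4.31]), array([-4.16,  0.01,  7.88]), array([-4.96, -0.09,  9.49]), array([-5.18, -0.12,  9.94])]
```

>>> move_arm --targets '[-1,-2.4,0.2,4.3,0,-1,-4.2,0,7.9,0,-1,-4.6,-0.1,8.7,0,-1,-5,-0.1,9.5,0,-1,-5.1,-0.1,9.7,0,-1,-5.1,-0.1,9.7,0]'

```text
clock: 26.45
eef_pos: [544.3, 330.3, 20.0]
tcp_rot: [3.078, -0.461, 0.236]
contact_force: [0.9, 0.6, -0.6]
opening: 0.441
```

```bash
python3 - <<'E'
from rig import r
from h import *
s=r.sense();print(s["eef_pos"],s["tcp_rot"],s["contact_force"],[shift(s,[544,330,z]) for z in (17,15.5,14)])
f=r.grab_frame("wrist");cv2.imwrite("pics/w14.png",f["img"])
f=r.grab_frame("scene");cv2.imwrite("pics/s14.png",crop(f,(355,205),60,5))
E
```

```text
[544.26053768 330.34912582  20.00584833] [ 3.0777215  -0.46077841  0.2356927 ] [ 0.92517546  0.6222622  -0.64988916] [array([-0.16,  0.01,  0.26]), array([-0.23,  0.  ,  0.39]), array([-0.3 , -0.01,  0.52])]
```

View pics/s14.png

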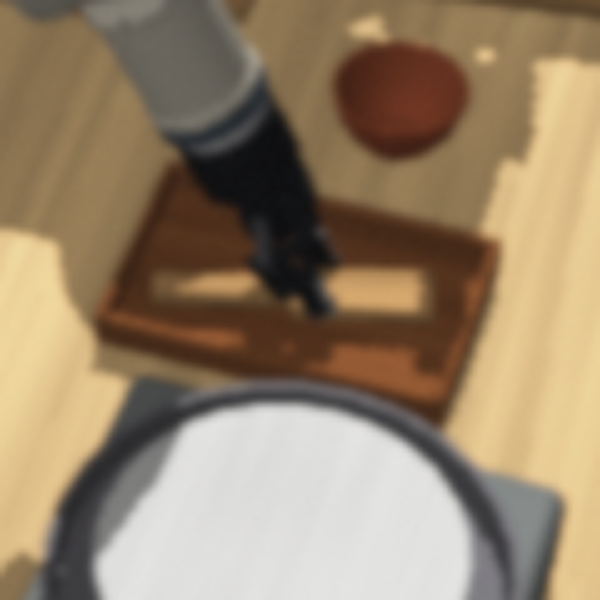

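View pics/w14.png

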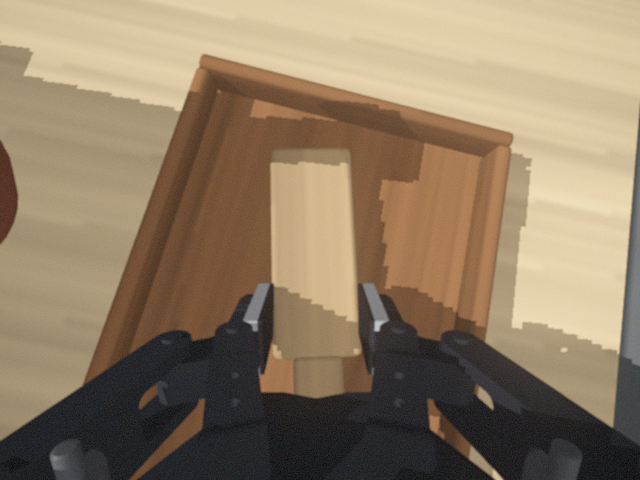

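Paddle is well inside the tray, about 4 mm above the floor. Lowering the rest until it touches.

>>> move_arm --targets '[-1,-0.1,0,0.2,0,-1,-0.2,0,0.4,0,-1,-0.2,0,0.4,0,-1,-0.3,0,0.5,0,-1,-0.3,0,0.5,0]'

```text
clock: 27.05
eef_pos: [544.2, 331.0, 15.2]
tcp_rot: [3.078, -0.459, 0.237]
contact_force: [-2.3, -1.4, 5.4]
opening: 0.444
```

>>> move_arm --targets '[0.4,0,0,0,0,0.4,0,0,0,0,0.4,0,0,0,0,0.4,0,0,-2,0,0.6,0,0,-5,0,1,0,0,-10,0,1,0,0,-15,0,1,2,0,-19,0]'

```text
clock: 27.85
eef_pos: [474.0, 326.0, 193.9]
tcp_rot: [3.077, -0.455, 0.238]
contact_force: [1.9, -1.1, -0.0]
opening: 1.001
```

```bash
python3 - <<'E'
from rig import r
from h import *
s=r.sense();print(s["eef_pos"],s["tcp_rot"],s["opening"])
f=r.grab_frame("wrist");cv2.imwrite("pics/w15.png",f["img"])
f=r.grab_frame("scene");cv2.imwrite("pics/s15.png",crop(f,(355,205),60,5))
print([(round(d["conf"],2),d["position"]) for d in r.mark_of(f,"knob_grip")][:3])
g=np.array([523,-338.5,130.3]); n=np.array([-.4987,-.036,.866])
print(shift(s,g+200*n))
E
```

```text
[473.96536953 325.96143059 193.93685547] [ 3.0769393  -0.45499034  0.23835129] 1.001171959059566
[(0.74, [775.5, -316.4, 126.8]), (0.54, [514.9, -341.6, 152.0]), (0.54, [243.4, -317.8, 132.6])]
[-13.86  65.16 -14.8 ]
```

View pics/w15.png

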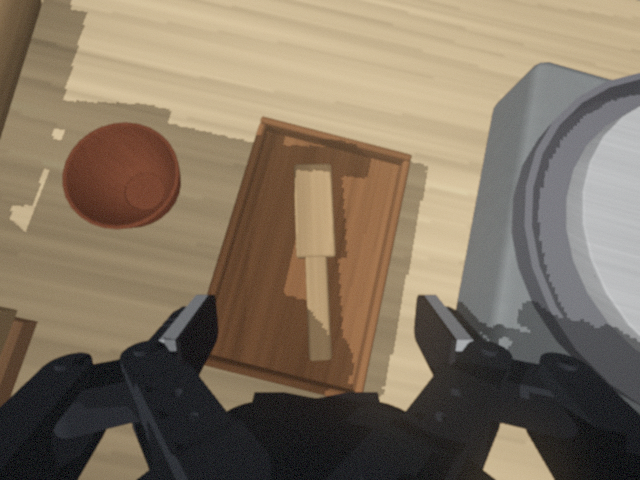

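View pics/s15.png

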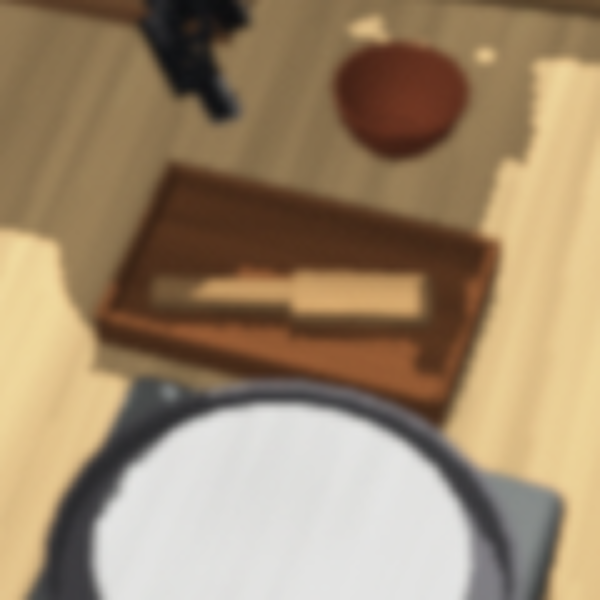

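>>> move_arm --targets '[-1,2,5,-5,0,-1,-13.9,65.2,-14.8,8,-1,-13.9,65.2,-14.8,8,-1,-13.9,65.2,-14.8,8,-1,-13.9,65.2,-14.8,8,-1,-13.9,65.2,-14.8,8,-1,-13.9,65.2,-14.8,8,-1,-13.9,65.2,-14.8,8,-1,-13.9,65.2,-14.8,8,-1,-13.9,65.2,-14.8,8]'

```text
clock: 29.0
eef_pos: [442.1, -140.0, 278.1]
tcp_rot: [-3.136, -0.462, 0.08]
contact_force: [1.1, 0.3, 0.2]
opening: -0.002
```

```bash
python3 - <<'E'
from rig import r
from h import *
s=r.sense();print(s["eef_pos"],s["tcp_rot"],s["opening"])
g=np.array([523,-338.5,130.3]); n=np.array([-.4987,-.036,.866])
print(shift(s,g+160*n))
E
```

```text
[ 442.10579113 -139.97790353  278.05599097] [-3.13560911 -0.4615918   0.08006194] -0.0017059350118162203
[-1.770e+00  2.037e+01  2.000e-02]
```

>>> move_arm --targets '[-1,-1.8,20.4,0,0,-1,-1.8,20.4,0,0,-1,-1.8,20.4,0,0,-1,-1.8,20.4,0,0,-1,-1.8,20.4,0,0,-1,-1.8,20.4,0,0]'

```text
clock: 29.6
eef_pos: [443.2, -343.6, 267.6]
tcp_rot: [-3.133, -0.46, 0.077]
contact_force: [0.7, 0.3, -0.5]
opening: 0.0
```

```bash
python3 - <<'E'
from rig import r
from h import *
s=r.sense();print(s["eef_pos"],s["tcp_rot"],s["opening"])
g=np.array([523,-338.5,130.3]); n=np.array([-.4987,-.036,.866])
for k in (160,60,42,30,15,13): print(k,shift(s,g+k*n))
f=r.grab_frame("wrist");im=f["img"].copy()
for P,c in box_lines(550.4,-336.5,.072,24): cv2.polylines(im,[np.int32(proj(f,P))],False,c,1,cv2.LINE_AA)
cv2.imwrite("pics/w16.png",im)
E
```

```text
[ 443.20114909 -343.62334725  267.61217701] [-3.1327444  -0.45971151  0.07664457] 0.00044711420955520595
160 [ 0.05  0.06 -0.11]
60 [0.69 0.17 9.86]
42 [ 0.81  0.19 11.66]
30 [ 0.88  0.21 12.86]
15 [ 0.98  0.22 14.35]
13 [ 0.99  0.23 14.55]
```

View pics/w16.png

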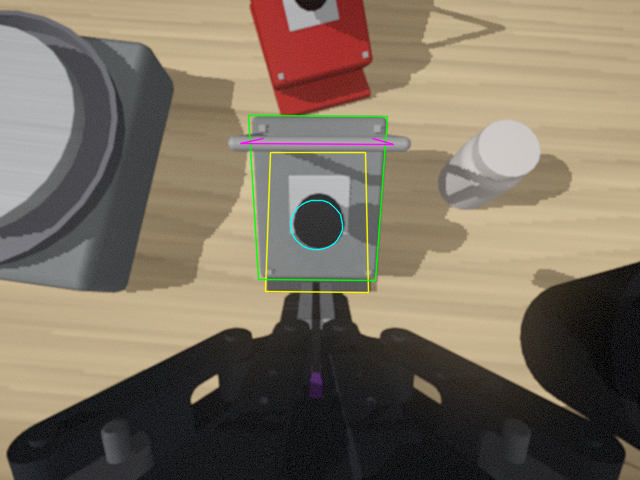

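>>> move_arm --targets '[-1,0.3,0.1,5,0,-1,0.7,0.2,9.8,0,-1,0.8,0.2,11.2,0,-1,0.8,0.2,12,0,-1,0.9,0.2,12.6,0,-1,0.9,0.2,13.2,0,-1,0.9,0.2,13.8,0,-1,1,0.2,14.2,0,-1,1,0.2,14.2,0]'

```text
clock: 30.55
eef_pos: [516.7, -338.2, 147.5]
tcp_rot: [-3.137, -0.463, 0.081]
contact_force: [-0.9, -0.4, 0.5]
opening: -0.0
```

```bash
python3 - <<'E'
from rig import r
from h import *
s=r.sense();print(s["eef_pos"],s["tcp_rot"],s["contact_force"])
g=np.array([523,-338.5,130.3]); n=np.array([-.4987,-.036,.866])
print((s["eef_pos"]-g)@n, s["contact_force"]@n)
E
```

```text
[ 516.73419686 -338.16387864  147.46047973] [-3.13661013 -0.46296203  0.08117704] [-0.86706014 -0.35848967  0.45662537]
17.973631104030815 0.8407460869525482
```

>>> move_arm --targets '[-1,0,0,0.2,0,-1,0,0,0.3,0,-1,0,0,0.4,0,-1,0,0,0.4,0]'

```text
clock: 30.95
eef_pos: [518.1, -338.1, 144.9]
tcp_rot: [-3.137, -0.463, 0.082]
contact_force: [-9.9, 0.8, 13.5]
opening: 0.0
```

```bash
python3 - <<'E'
from rig import r
from h import *
s=r.sense()
g=np.array([523,-338.5,130.3]); n=np.array([-.4987,-.036,.866])
print((s["eef_pos"]-g)@n, s["contact_force"]@n)
E
```

```text
15.1038253235988 16.65642854466365
```

Firm stop at 16.7 N with the knob end at k = 15 mm, which is fully in. Withdraw along the axis and check.

>>> move_arm --targets '[-1,0,0,-2,0,-1,-0.2,0,-6,0,-1,-0.5,0,-11,0,-1,-0.8,0,-15,0,-1,-0.8,0,-18,0,-1,-0.8,0,-18,0]'

```text
clock: 31.55
eef_pos: [431.1, -347.7, 305.7]
tcp_rot: [3.14, -0.466, 0.083]
contact_force: [0.6, 0.3, -0.2]
opening: 0.003
```

```bash
python3 - <<'E'
from rig import r
from h import *
s=r.sense();print(s["eef_pos"],s["contact_force"],s["clock"])
f=r.grab_frame("wrist");im=f["img"].copy()
for P,c in box_lines(550.4,-336.5,.072,0): cv2.polylines(im,[np.int32(proj(f,P))],False,c,1,cv2.LINE_AA)
cv2.imwrite("pics/w17.png",im)
print([(round(d["conf"],2),d["position"]) for d in r.mark_of(f,"knob_grip")][:3])
f=r.grab_frame("scene");cv2.imwrite("pics/s17.png",f["img"])
for t in ["paddle","bowl","jar"]: print(t,[(round(d["conf"],2),d["position"]) for d in r.mark_of(f,t)][:2])
E
```

```text
[ 431.11662938 -347.65526242  305.73809624] [ 0.58718357  0.32897472 -0.17137067] 31.55
[(0.88, [521.6, -340.7, 134.1]), (0.72, [772.1, -316.0, 129.0])]
paddle [(0.8, [536.1, 322.2, 6.5])]
bowl [(0.82, [552.7, 514.0, -1.5])]
jar [(0.77, [612.1, -523.8, -2.1])]
```

View pics/w17.png

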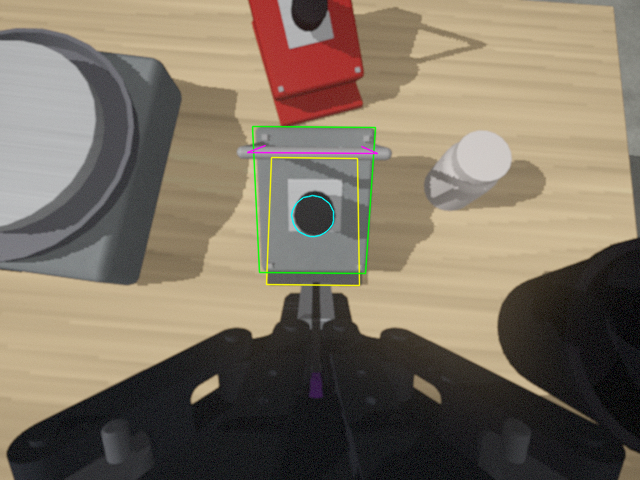

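View pics/s17.png

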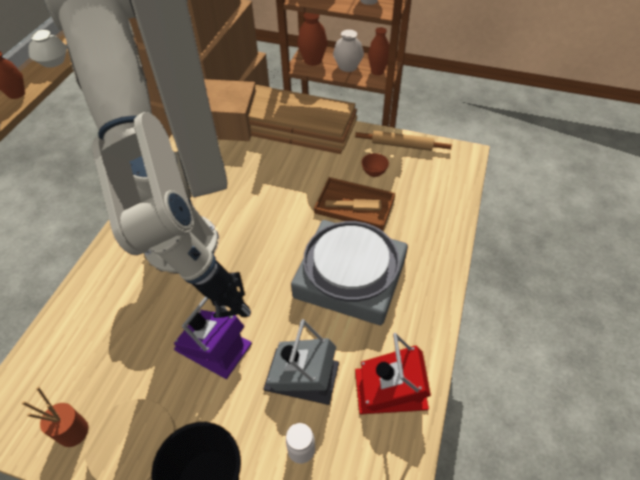

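```bash
python3 -c "
from rig import r
print(r.sense()['contact_force']); print(r.sign_off())"
```

```text
[ 0.10261586 -0.04013168  0.12134125]
the job is handed in; nothing more can be done
None
```

The whole job was done in the order asked and handed in at about 32 s of the 72 s allowed. The hand-in gives no verdict.

- **Knob out:** I pulled the knob on the grey box out about 24.5 mm, up against its stop. It was still out in the picture taken just before I pushed it back.
- **Paddle:** I lifted the paddle off the wheel and lowered it into the tray until it touched with about 5 N before letting go. In the last pictures it lies flat inside the walls.
- **Knob in:** I pushed the knob back to a firm stop at about 17 N. The last wrist picture matches the fully-in position.
- **Bystanders:** the bowl and jar read within about 5 mm of where they started, which is within the measuring error. The arm was touching nothing at hand-in.

Some things did not go to plan:

- **Tilt:** the moves offer no direct tilt, so I got the 30° by repeatedly pushing past the arm's reach in free space. There joint 3 read down to 0.058 rad, against a listed lower limit of 0.06.
- **Turning the paddle:** undoing the tilt near the base got too tight, so I kept about 26°. I turned the paddle on the wheel with shut fingers until it lined up with the gripper. One sweep rode about 8 mm too high and I corrected it.
- **First paddle grip:** it was about 8° skewed, so I opened and gripped again squarely before lifting.
- **Knob height:** the vision network put the knob about 4 mm higher than my own fit both before the pull and after the push.

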